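# Fit the hand-feed knob on the extruder drive

### The job

Fit the orange knob onto the flat-sided steel shaft of the extruder feed unit (the block with the orange collar): push it on, turning it until its slot lines up with the shaft and it drops fully home against the round black boss, keep hold of it until it is home, then let go. Leave the white and the blue knob where they lie.

Things in the scene. Friction and masses are not known exactly. Their poses are not given: they have to be found in the camera images.
- knob_orange: Orange hand knob, loose, upright, 50-100 g. Origin: centre of underside, z up. Round skirt 60 mm across, 28 mm tall; on it a bar grip 14 mm thick (x), 54 mm long (y), from 28 to 56 mm above the origin: pinch it across x. In the underside a slot 18 mm wide (x), 36 mm long (y), 22 mm deep, parallel to the bar. Half a turn changes nothing. May swap places with the other knobs.
- shaft_seat (a point): Centre of the top of the 60 mm black boss, 80 mm above the table, on the fixed feed unit (aluminium block, all lower). z up. The steel shaft stands 20 mm up from here and does not turn: a blade 10 mm thick (x), 26 mm long (y), tip rounded 5 mm. Knob bar parallel to it: slides on with 4-5 mm and 18 deg play, home with its origin here; else it stays up on the tip.
- knob_white: White knob, same outer shape and size as the orange one, lying upright, but with a bore too narrow for the shaft; a bystander. Origin: centre of its underside.
- knob_blue: Blue knob, same outer shape and size as the orange one, lying upright, but with a bore too narrow for the shaft; a bystander. Origin: centre of its underside.

How it is judged:
By the outcome, as a careful person would: the job done as asked, in the order asked, and still so for the second after the job is handed in, with the robot touching nothing.
It also fails if it takes over 45 s, if anything falls off the work surface, if the arm or the gripper's body presses on something with over 40 N, if the wrist force passes 120 N, or if a joint passes its speed limit or range.

### The arm

A 7-joint arm with a two-finger parallel gripper is mounted at the origin on the work surface. World frame = base frame: x ahead of the robot, y to its left, z up, the work surface at z = 0. Lengths are in m, angles in rad, forces in N, time in s.
With the tool pointing down it reaches from about 0.425 to 0.95 m from the base axis. Payload 16.7 kg.
Tool frame: the origin (TCP) lies on the centre line of the jaws, within the pads' length; the fingertips stand 17 mm ahead of it and the grasp point (between the pads) lies 2 mm behind it (r.tip_extent is the distance from the TCP to the fingertips, in m); z points along the fingers, y is the line along which they close (so a half turn about z gives the same grasp; the last joint's range is limited). The gripper opens to 94 mm and grips with 3 to 60 N. Pads are 16 mm wide; open, the fingers measure 119 mm over their backs; the gripper's body (75 mm by 177 mm) begins 78 mm behind the grasp point.
Start: joints at [-1.435, 0.426, 0.074, 1.606, -0.034, 1.111, -0.067], TCP at [0.19, 0.648, 0.222] pointing down, gripper open.
Joint ranges: [-2.85, 2.85], [-0.5, 2.14], [-1.23, 1.37], [0.21, 2.46], [-1.02, 4.16], [0.16, 2.05], [-2.73, 2.73]. Speed limits (rad/s): [1.89, 1.89, 2.39, 2.39, 3.01, 3.01, 3.01].

### API

Orientations are given as a 3x3 rotation matrix whose columns are the frame's x, y, z axes.
In Python, from bench import sensors, grab_frame, calibration, ticket, r gives the robot as it stands.
- The arm moves only by the shell command python3 -m crank 'ROWS' [OPENING] [FORCE]. ROWS is JSON, a list of rows, each a list of 2 entries, a list of its own where there are three numbers: the shift along the world's x, y, z scaled (see below), then the turn, a rotation vector about the world's x, y, z scaled (see below). A call has 1 to 8 rows; each row is the pose to reach, as a shift and turn from the pose commanded when the call began, turning the shorter way round; what a row does not reach only later rows make up. The controller multiplies each number of a shift by 50 cm and each number of a turn by pi rad. A row lasts 1/10 s, in which the tool goes at most 50 mm and 8.59 degrees, less where a joint would pass 70% of its speed; a pose out of reach is approached as far as the arm can. A call with a number of a shift or a turn outside -1 to 1 is refused whole. A call with a gripper value outside its range is refused whole. OPENING is the opening, from -1 (shut) to 1 (fully open), set as the call begins (- or left out, the last holds). The fingers move at their own pace and stop on an object; FORCE is the grip in N (left out, the last holds). Time passes only in rows, so rows that repeat a pose let the fingers close. It gives the time, the measured TCP pose, the force, the opening and the grip force at its end, in the units of the state.
- sensors.observe(): the state, without advancing time (a new reading comes with each control period).
- grab_frame(name): name is "scene" or "top" or "wrist"; returns (picture, depth): 400x640x3 uint8, red, green, blue; 400x640 float32, m along the optical axis (not along the pixel's ray), 0 where there is no reading.
- calibration(name): a dict with "mtx" (3x3 intrinsics, pixels), "dist" ([k1, k2, p1, p2, k3] as OpenCV has them; the pictures are not rectified), "origin" and "rotation" of the camera in the world. Camera axes: x right, y up, looking along -z (the intrinsics and any distortion apply to the point x, -y, -z); pixel columns grow to the right and rows downward; lengths in m; the calibration is good to about 2 mm. A picture is of the moment at which its call begins: read the wrist's pose just before it. calibration takes no time and is no camera call; for the wrist camera it gives the pose at the moment of the call.
- ticket.sign_off(): hands the job in; it is judged then, once.
The state is a dict: "time": time; "joints": joint angles; "qvel": joint speeds; "tau": joint torques, N m; "ee_pos": TCP position; "tcp_rot": TCP orientation; "ft_force": force on the tool from outside, world axes, zero at the start; "ft_torque": the same for the moment, N m; "opening": finger opening in m; "gripper_force": force on a finger pad.
Only numpy, scipy, OpenCV 4.12 (cv2) and the standard library are available. Lean on these libraries where they do the work, as an engineer would, in place of code of your own. Each camera call takes 0.05 s, during which the arm holds its last target. There are 200 camera calls.

## Working session

There is one attempt and no reset: what is moved stays moved. The work goes in short steps, Python scripts to look and compute and a shell command to move; the robot and the scene stay as the last step left them, time stands still between calls to the robot, and variables do not carry over. Pictures are saved under pics/ and viewed, at most 10 in all, crops included, and the job is handed in when it is done.

```bash
mkdir -p pics; cat > h.py <<'E'
import numpy as np, cv2
from bench import sensors, grab_frame, calibration, ticket, r
def cloud(name):
    c=calibration(name); im,d=grab_frame(name)
    h,w=d.shape; u,v=np.meshgrid(np.arange(w),np.arange(h))
    p=cv2.undistortPoints(np.stack([u,v],-1).reshape(-1,1,2).astype(np.float64),np.array(c["mtx"]),np.array(c["dist"])).reshape(h,w,2)
    P=np.dstack([p[...,0]*d,-p[...,1]*d,-d])@np.array(c["rotation"]).T+np.array(c["origin"])
    P[d==0]=np.nan
    return im,d,P
def save(n,im): cv2.imwrite(f"pics/{n}.png",im[...,::-1])
E
python3 - <<'E'
from h import *
for n in ["top","scene"]:
    im,d,P=cloud(n); save(n+"1",im); np.savez(n+"1.npz",im=im,P=P)
s=sensors.observe(); print(s["ee_pos"],s["tcp_rot"],s["opening"],s["time"])
E
```

```text
[0.18961558 0.64744018 0.22186731] [[-9.59698950e-01  2.81030026e-01 -2.22857713e-04]
 [ 2.81030098e-01  9.59698321e-01 -1.10278509e-03]
 [-9.60395495e-05 -1.12097142e-03 -9.99999367e-01]] 0.09402895648142527 0.1
```

View pics/top1.png

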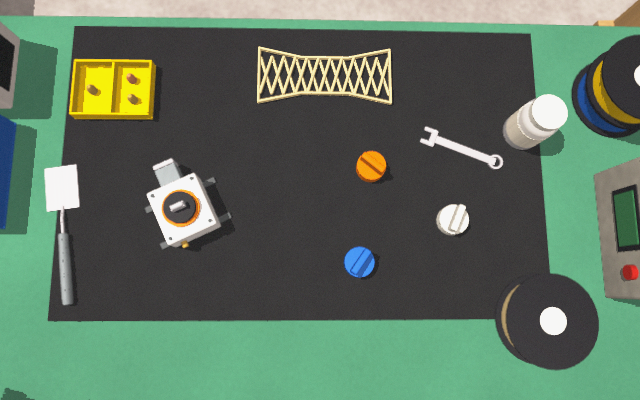

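View pics/scene1.png

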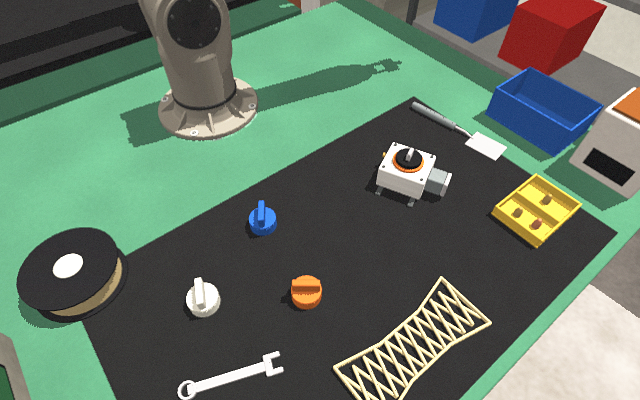

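The top view shows the orange knob at about (371,166), white at (453,219), blue at (360,262), and the feed-unit shaft at about (178,206). The scene view shows the same layout, with the arm clear of it. Next I measure the knob and the shaft.

```bash
python3 - <<'E'
from h import *
def fit(pts):
    (c,s,a)=cv2.minAreaRect((pts[:,:2]*1000).astype(np.float32)); b=cv2.boxPoints((c,s,a))
    e=max([b[1]-b[0],b[2]-b[1]],key=np.linalg.norm)
    q=pts[:,:2]-pts[:,:2].mean(0); w,V=np.linalg.eigh(q.T@q)
    return np.round(c,1),np.round(s,1),"ang",np.round(np.degrees(np.arctan2(e[1],e[0]))%180,1),"pca",np.round(np.degrees(np.arctan2(V[1,1],V[0,1]))%180,1),"mean",np.round(pts.mean(0)*1000,1),len(pts)
for n in ["top","scene"]:
    z=np.load(n+"1.npz"); im,P=z["im"],z["P"]
    hsv=cv2.cvtColor(im,cv2.COLOR_RGB2HSV)
    cu={"top":(371,166),"scene":(306,290)}[n]; su={"top":(178,206),"scene":(409,155)}[n]
    def near(c,R):
        m=np.zeros(im.shape[:2],bool); m[c[1]-R:c[1]+R,c[0]-R:c[0]+R]=1; return m
    z_=P[...,2]
    k=near(cu,25)&(hsv[...,0]<22)&(hsv[...,1]>120)
    print(n,"knob bar",fit(P[k&(z_>.048)&(z_<.07)]))
    print(n,"knob all",fit(P[k&(z_>.015)]))
    s=near(su,28)
    print(n,"shaft",fit(P[s&(z_>.090)&(z_<.115)]))
    print(n,"boss",fit(P[s&(z_>.070)&(z_<.087)]))
    for nm,c in dict(white=(453,219),blue=(360,262)).items():
        if n=="top": print(nm,P[c[1],c[0]])
z=np.load("top1.npz");im=z["im"]
save("crop",np.hstack([cv2.resize(im[140:195,343:398],(390,390),interpolation=3),cv2.resize(im[178:233,150:205],(390,390),interpolation=3)]))
E
```

```text
top knob bar (array([ 638.8, -132.7]), array([53.9, 15. ]), 'ang', np.float32(51.4), 'pca', np.float64(51.0), 'mean', array([ 638.1, -132.1,   55.1]), 201)
top knob all (array([ 638.2, -132.9]), array([58.3, 59.4]), 'ang', np.float32(118.7), 'pca', np.float64(52.7), 'mean', array([ 635.4, -130.7,   36.3]), 697)
top shaft (array([543.4, 237.3]), array([10.4, 27.1]), 'ang', np.float32(113.7), 'pca', np.float64(114.4), 'mean', array([542.8, 236.8,  97.8]), 90)
top boss (array([540.8, 234.4]), array([77.8, 70.8]), 'ang', np.float32(47.0), 'pca', np.float64(17.1), 'mean', array([542.2, 235.9,  78.5]), 922)
white [ 0.52579634 -0.28818422  0.05164862]
blue [ 0.44243311 -0.1041707   0.0526529 ]
scene knob bar (array([ 637.8, -135.3]), array([52.4, 14.5]), 'ang', np.float32(51.7), 'pca', np.float64(51.7), 'mean', array([ 639.1, -135.7,   55.4]), 240)
scene knob all (array([ 639.6, -134.7]), array([56.7, 58.7]), 'ang', np.float32(108.6), 'pca', np.float64(52.2), 'mean', array([ 644.2, -138.9,   37.7]), 781)
scene shaft (array([543.8, 233.9]), array([ 9.4, 24.3]), 'ang', np.float32(113.1), 'pca', np.float64(110.6), 'mean', array([545.1, 231.5,  97.8]), 47)
scene boss (array([543.8, 232.5]), array([71.1, 65.5]), 'ang', np.float32(20.1), 'pca', np.float64(39.6), 'mean', array([547. , 229.2,  78.3]), 494)
```

View pics/crop.png

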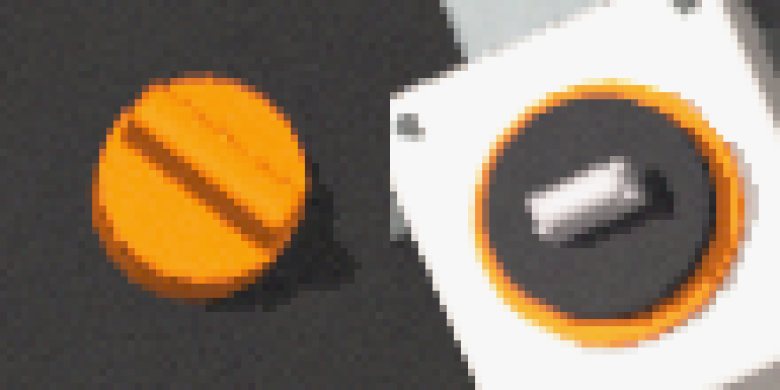

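```bash
R='[[0.4,-0.69,0],[0,0,-0.333]]'; python3 -m crank '[[[0.4,-0.69,0],[0,0,-0.333]],[[0.4,-0.69,0],[0,0,-0.333]],[[0.4,-0.69,0],[0,0,-0.333]],[[0.4,-0.69,0],[0,0,-0.333]],[[0.4,-0.69,0],[0,0,-0.333]],[[0.4,-0.69,0],[0,0,-0.333]],[[0.4,-0.69,0],[0,0,-0.333]],[[0.4,-0.69,0],[0,0,-0.333]]]' 1 30
```

```text
time: 0.9
ee_pos: [0.3902, 0.3007, 0.2224]
tcp_rot: [[-0.232, 0.973, -0.0], [0.973, 0.232, 0.0], [0.0, -0.0, -1.0]]
ft_force: [0.8, 1.8, -0.1]
opening: 0.0938
gripper_force: 0.0
```

```bash
python3 -m crank '[[[0.497,-0.869,0],[0,0,-0.288]],[[0.497,-0.869,0],[0,0,-0.288]],[[0.497,-0.869,0],[0,0,-0.288]],[[0.497,-0.869,0],[0,0,-0.288]],[[0.497,-0.869,0],[0,0,-0.288]],[[0.497,-0.869,0],[0,0,-0.288]],[[0.497,-0.869,0],[0,0,-0.288]],[[0.497,-0.869,0],[0,0,-0.288]]]'; python3 -c "
from h import *
R=np.array(sensors.observe()['tcp_rot']);print(np.degrees(np.arctan2(R[1,1],R[0,1])),calibration('wrist')['origin'])"
```

```text
time: 1.7
ee_pos: [0.5888, -0.046, 0.2223]
tcp_rot: [[0.617, 0.787, -0.0], [0.787, -0.617, 0.0], [0.0, -0.0, -1.0]]
ft_force: [0.3, 0.5, 1.1]
opening: 0.0941
gripper_force: 0.0
-38.08834477792717 [0.63376615 0.01321929 0.38445848]
```

```bash
python3 -m crank '[[[0.0994,-0.176,0],[0,0,0]],[[0.0994,-0.176,0],[0,0,0]],[[0.0994,-0.176,-0.08],[0,0,0]],[[0.0994,-0.176,-0.16],[0,0,0]],[[0.0994,-0.176,-0.24],[0,0,0]],[[0.0994,-0.176,-0.30],[0,0,0]],[[0.0994,-0.176,-0.348],[0,0,0]],[[0.0994,-0.176,-0.348],[0,0,0]]]' &&
python3 -m crank '[[[0,0,0],[0,0,0]],[[0,0,0],[0,0,0]],[[0,0,0],[0,0,0]],[[0,0,0],[0,0,0]],[[0,0,0],[0,0,0]],[[0,0,0],[0,0,0]],[[0,0,0],[0,0,0]],[[0,0,0],[0,0,0]]]' -1 30
```

```text
time: 2.5
ee_pos: [0.6358, -0.132, 0.0452]
tcp_rot: [[0.617, 0.787, -0.005], [0.787, -0.617, 0.0], [-0.003, -0.004, -1.0]]
ft_force: [-1.0, 0.1, 0.6]
opening: 0.0941
gripper_force: 0.0
time: 3.3
ee_pos: [0.6379, -0.1325, 0.0485]
tcp_rot: [[0.617, 0.787, -0.0], [0.787, -0.617, 0.0], [-0.0, -0.0, -1.0]]
ft_force: [-0.3, 0.3, 0.2]
opening: 0.0331
gripper_force: 0.0
```

```bash
python3 -m crank '[[[0,0,0],[0,0,0]],[[0,0,0],[0,0,0]],[[0,0,0],[0,0,0]],[[0,0,0],[0,0,0]],[[0,0,0],[0,0,0]]]' && python3 -m crank '[[[0,0,0.04],[0,0,0]],[[0,0,0.12],[0,0,0]],[[0,0,0.20],[0,0,0]],[[0,0,0.28],[0,0,0]],[[0,0,0.30],[0,0,0]],[[0,0,0.30],[0,0,0]],[[0,0,0.30],[0,0,0]]]'; python3 -c "
from h import *
for n in ['wrist','scene']:
    im,d,P=cloud(n); save(n+'2',im); np.savez(n+'2.npz',im=im,P=P)
"
```

```text
time: 3.8
ee_pos: [0.638, -0.1325, 0.0485]
tcp_rot: [[0.617, 0.787, 0.0], [0.787, -0.617, -0.0], [0.0, 0.0, -1.0]]
ft_force: [0.3, -1.1, -0.8]
opening: 0.0136
gripper_force: 30.0
time: 4.5
ee_pos: [0.6374, -0.132, 0.1973]
tcp_rot: [[0.617, 0.787, -0.001], [0.787, -0.617, 0.001], [-0.0, -0.001, -1.0]]
ft_force: [-0.9, -0.3, -0.7]
opening: 0.0137
gripper_force: 30.0
```

View pics/wrist2.png

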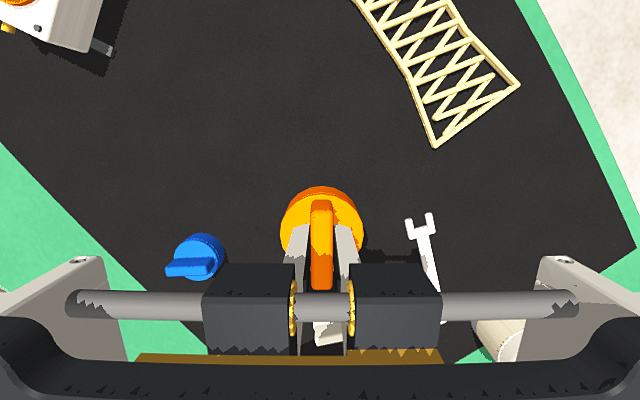

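View pics/scene2.png

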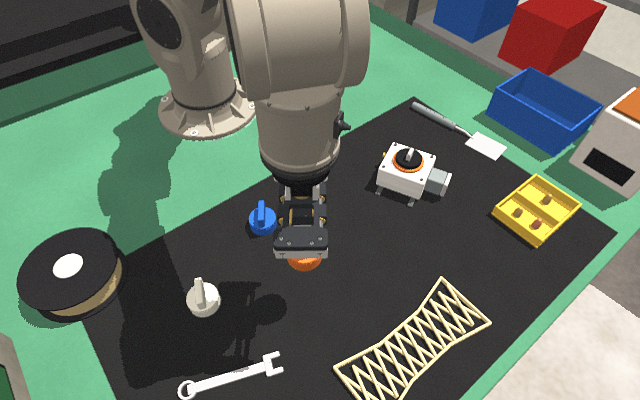

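The wrist view shows the orange knob held, with its bar centred between the fingers at (321,245) and its skirt level. The scene view shows the other two knobs where they were. Next I carry it over the shaft.

```bash
python3 -m crank '[[[-0.02,0.08,0],[0,0,0.04]],[[-0.045,0.175,0],[0,0,0.085]],[[-0.07,0.27,0],[0,0,0.13]],[[-0.095,0.365,0],[0,0,0.175]],[[-0.12,0.46,0],[0,0,0.22]],[[-0.145,0.555,0],[0,0,0.265]],[[-0.17,0.65,0],[0,0,0.31]],[[-0.189,0.736,0],[0,0,0.342]]]' - 40 && python3 -m crank '[[[0,0,0],[0,0,0]],[[0,0,0],[0,0,0]],[[0,0,0],[0,0,0]]]'; python3 - <<'E'
from h import *
s=sensors.observe(); R=np.array(s["tcp_rot"]); print(s["ee_pos"],np.degrees(np.arctan2(R[1,1],R[0,1])))
for n in ["wrist","top","scene"]:
    im,d,P=cloud(n); save(n+"3",im); np.savez(n+"3.npz",im=im,P=P)
    hsv=cv2.cvtColor(im,cv2.COLOR_RGB2HSV); z=P[...,2]
    k=(hsv[...,0]<22)&(hsv[...,1]>120)&(np.abs(P[...,0]-.543)<.06)&(np.abs(P[...,1]-.236)<.06)
    for nm,lo,hi in [("bar",.196,.215),("skirt",.145,.185)]:
        m=k&(z>lo)&(z<hi); 
        if m.sum()>5: print(n,nm,m.sum(),cv2.minAreaRect((P[m][:,:2]*1000).astype(np.float32)),np.nanmedian(z[m]))
E
```

```text
time: 5.4
ee_pos: [0.5418, 0.2377, 0.1973]
tcp_rot: [[-0.404, 0.915, -0.002], [0.915, 0.404, -0.001], [0.0, -0.002, -1.0]]
ft_force: [0.5, -0.7, -0.3]
opening: 0.0135
gripper_force: 40.0
time: 5.7
ee_pos: [0.5435, 0.234, 0.1977]
tcp_rot: [[-0.396, 0.918, -0.001], [0.918, 0.396, -0.001], [-0.001, -0.001, -1.0]]
ft_force: [0.5, -0.7, -1.0]
opening: 0.0135
gripper_force: 40.0
[0.54353628 0.23403448 0.19769315] 23.321808481186626
wrist bar 1873 ((548.4031372070312, 237.2561798095703), (25.976577758789062, 53.672218322753906), 23.099742889404297) 0.20482202897275148
wrist skirt 2334 ((542.4452514648438, 235.6569366455078), (57.84412384033203, 57.373779296875), 67.70297241210938) 0.17685455775708242
top bar 57 ((551.7573852539062, 216.07936096191406), (14.025535583496094, 15.215770721435547), 28.035964965820312) 0.20451989046826657
top skirt 298 ((546.159912109375, 217.281005859375), (26.82082748413086, 52.38252258300781), 88.80538177490234) 0.17721529722819035
scene bar 129 ((544.3370361328125, 230.25843811035156), (14.283589363098145, 51.43965530395508), 23.271392822265625) 0.2058880237514893
scene skirt 496 ((547.231201171875, 226.07264709472656), (59.02817153930664, 48.85151672363281), 32.84603500366211) 0.1754850399936111
```

View pics/scene3.png

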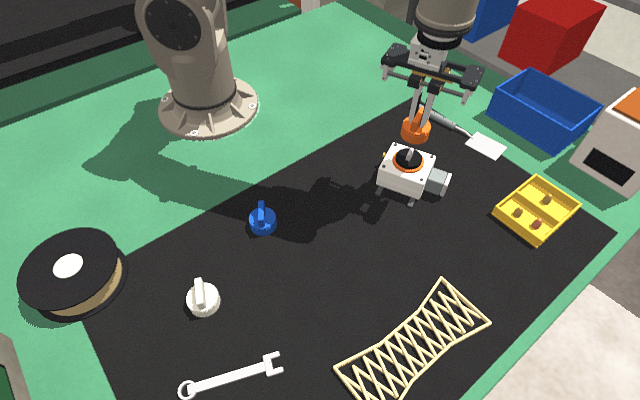

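View pics/wrist3.png

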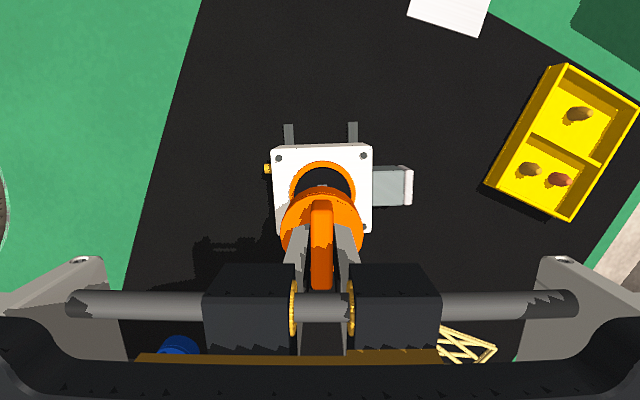

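The scene view shows the knob hanging at (415,130) just above the shaft at (408,158). The wrist view shows the bar aligned with the boss. A small y correction is needed, then I lower to just above the tip.

```bash
python3 -m crank '[[[0,0,-0.03],[0,0,0]],[[0,0,-0.06],[0,0,0]],[[0,0,-0.076],[0,0,0]],[[0,0,-0.076],[0,0,0]],[[0,0,-0.076],[0,0,0]],[[0,0,-0.076],[0,0,0]]]'; python3 - <<'E'
from h import *
s=sensors.observe(); R=np.array(s["tcp_rot"]); print(s["ee_pos"],np.degrees(np.arctan2(R[1,1],R[0,1])))
im,d,P=cloud("scene"); z=P[...,2]; hsv=cv2.cvtColor(im,cv2.COLOR_RGB2HSV)
k=(hsv[...,0]<22)&(hsv[...,1]>120)&(np.abs(P[...,0]-.543)<.06)&(np.abs(P[...,1]-.236)<.06)
m=k&(z>.158)&(z<.18); print(m.sum(),cv2.minAreaRect((P[m][:,:2]*1000).astype(np.float32)),np.median(z[m]))
E
```

```text
time: 6.45
ee_pos: [0.5437, 0.2357, 0.1608]
tcp_rot: [[-0.398, 0.917, 0.0], [0.917, 0.398, 0.0], [0.0, 0.0, -1.0]]
ft_force: [0.3, -0.1, -0.5]
opening: 0.0135
gripper_force: 40.0
[0.54369559 0.23565108 0.16082015] 23.458014084794264
127 ((543.7539672851562, 233.1400146484375), (13.977560997009277, 56.32469177246094), 23.665836334228516) 0.1683887969087684
```

```bash
python3 -m crank '[[[0,0.0016,-0.01],[0,0,0]],[[0,0.0016,-0.02],[0,0,0]],[[0,0.0016,-0.028],[0,0,0]],[[0,0.0016,-0.034],[0,0,0]],[[0,0.0016,-0.04],[0,0,0]],[[0,0.0016,-0.044],[0,0,0]],[[0,0.0016,-0.044],[0,0,0]],[[0,0.0016,-0.044],[0,0,0]]]'
```

```text
time: 7.3
ee_pos: [0.5435, 0.2363, 0.1385]
tcp_rot: [[-0.398, 0.917, -0.0], [0.917, 0.398, 0.0], [0.0, -0.0, -1.0]]
ft_force: [0.6, 0.4, -1.5]
opening: 0.0135
gripper_force: 40.0
```

```bash
python3 -m crank '[[[0,0,-0.005],[0,0,0]],[[0,0,-0.01],[0,0,0]],[[0,0,-0.014],[0,0,0]],[[0,0,-0.018],[0,0,0]],[[0,0,-0.02],[0,0,0]],[[0,0,-0.021],[0,0,0]],[[0,0,-0.021],[0,0,0]],[[0,0,-0.021],[0,0,0]]]'
```

```text
time: 8.1
ee_pos: [0.5434, 0.2363, 0.1284]
tcp_rot: [[-0.398, 0.917, -0.0], [0.917, 0.398, 0.0], [0.0, -0.0, -1.0]]
ft_force: [-4.6, -1.1, 8.7]
opening: 0.0139
gripper_force: 40.0
```

```bash
python3 -m crank '[[[0,0,-0.001],[0,0,0]],[[0,0,-0.002],[0,0,0]],[[0,0,-0.002],[0,0,0]],[[0,0,-0.002],[0,0,0]]]'; python3 - <<'E'
from h import *
for n in ["scene","wrist"]:
    im,d,P=cloud(n); z=P[...,2]; hsv=cv2.cvtColor(im,cv2.COLOR_RGB2HSV)
    k=(hsv[...,0]<22)&(hsv[...,1]>120)&(np.abs(P[...,0]-.543)<.06)&(np.abs(P[...,1]-.236)<.06)
    print(n,np.nanmedian(z[k&(z>.125)&(z<.15)]),np.nanmedian(z[k&(z>.1)&(z<.112)]))
    if n=="scene": save("scene4",cv2.resize(im[90:230,330:530],(800,560)))
E
```

```text
time: 8.5
ee_pos: [0.5434, 0.2363, 0.1284]
tcp_rot: [[-0.398, 0.917, -0.0], [0.917, 0.398, 0.001], [0.001, 0.0, -1.0]]
ft_force: [-9.7, -3.6, 26.0]
opening: 0.0137
gripper_force: 40.0
scene 0.1360810919477261 0.1082703186004601
wrist 0.13556314179477838 0.1077701167938103
```

View pics/scene4.png

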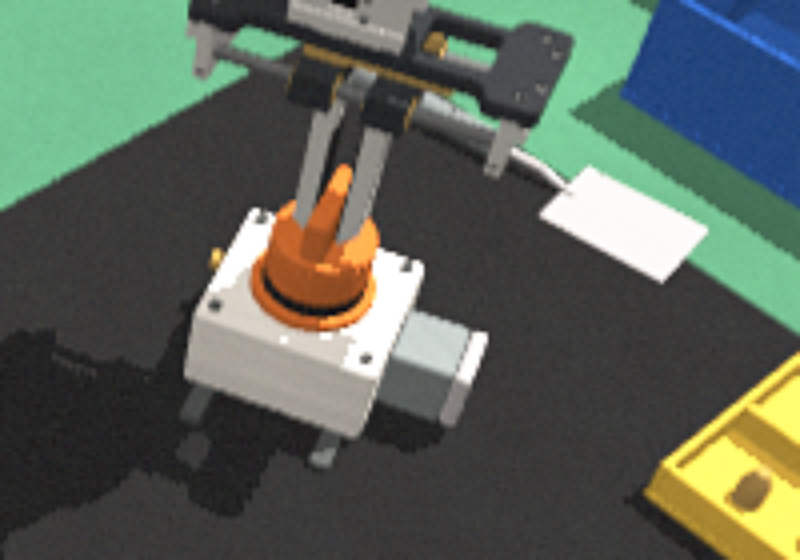

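The crop shows the knob seated flat on the boss at (320,265). Its bar top is at z = 0.136 and its skirt at 0.108, so the origin is at 0.080, which is home. I relieve the press, open and retreat.

```bash
python3 -m crank '[[[0,0,0.002],[0,0,0]],[[0,0,0.002],[0,0,0]],[[0,0,0.002],[0,0,0]]]' && python3 -m crank '[[[0,0,0],[0,0,0]],[[0,0,0],[0,0,0]],[[0,0,0],[0,0,0]],[[0,0,0],[0,0,0]],[[0,0,0],[0,0,0]],[[0,0,0],[0,0,0]],[[0,0,0],[0,0,0]],[[0,0,0],[0,0,0]]]' 0.6 && python3 -m crank '[[[0,0,0.02],[0,0,0]],[[0,0,0.08],[0,0,0]],[[0,0,0.16],[0,0,0]],[[0,0,0.24],[0,0,0]],[[0,0,0.28],[0,0,0]],[[0,0,0.28],[0,0,0]],[[0,0,0.28],[0,0,0]]]'; python3 - <<'E'
from h import *
for n in ["scene","wrist"]:
    im,d,P=cloud(n); z=P[...,2]; hsv=cv2.cvtColor(im,cv2.COLOR_RGB2HSV)
    k=(hsv[...,0]<22)&(hsv[...,1]>120)&(np.abs(P[...,0]-.543)<.06)&(np.abs(P[...,1]-.236)<.06)
    m=k&(z>.125)&(z<.15)
    print(n,np.nanmedian(z[m]),np.nanmedian(z[k&(z>.1)&(z<.112)]),cv2.minAreaRect((P[m][:,:2]*1000).astype(np.float32)))
    if n=="scene": save("scene5",im)
E
```

```text
time: 8.9
ee_pos: [0.5436, 0.2365, 0.1284]
tcp_rot: [[-0.398, 0.917, 0.0], [0.917, 0.398, 0.0], [0.0, 0.0, -1.0]]
ft_force: [-3.5, -0.5, 9.3]
opening: 0.0135
gripper_force: 40.0
time: 9.7
ee_pos: [0.5434, 0.2363, 0.128]
tcp_rot: [[-0.398, 0.917, -0.0], [0.917, 0.398, -0.0], [0.0, -0.0, -1.0]]
ft_force: [0.2, 1.2, -0.1]
opening: 0.0737
gripper_force: 0.0
time: 10.4
ee_pos: [0.5434, 0.2364, 0.2685]
tcp_rot: [[-0.398, 0.917, 0.001], [0.917, 0.398, 0.001], [0.0, 0.001, -1.0]]
ft_force: [0.4, -0.3, -0.6]
opening: 0.0752
gripper_force: 0.0
scene 0.1359027101831627 0.10828751475203802 ((543.5043334960938, 234.15768432617188), (14.271798133850098, 54.90217590332031), 24.061147689819336)
wrist 0.13550337190547182 0.10783293022754448 ((543.0565185546875, 237.56495666503906), (13.479716300964355, 53.233028411865234), 23.561527252197266)
```

View pics/scene5.png

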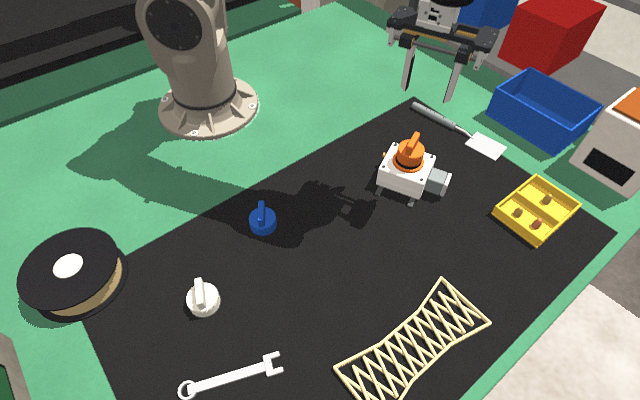

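The knob sits home on the boss at (410,155), the gripper is clear, and white and blue are unmoved at (203,299) and (262,220).

```bash
python3 -c "
from bench import ticket; print(ticket.sign_off())"
```

```text
the job is handed in; nothing more can be done
None
```

The orange knob is fully home on the shaft and released, its underside measured at 80 mm on the boss; the white and blue knobs were not touched, and the job was handed in at about 10.5 s.

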